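# Push the row of gearheads up to the end stop and bolt it in

## Task

Push the row of three gearheads along the aluminium lane, pushing only on the rear one, until the front one is against the end stop and all three stand tight together. Then push the locking bolt at the lane's side fully in behind the row, until its steel pad meets the bearing block. Only push: lift or tip no gearhead, and leave the other things on the table where they are.

Things in the scene. Friction and masses are not known exactly. Their poses are not given: they have to be found in the camera images.
- lane: fixed aluminium feed lane, a channel 400 mm long (y) and 70 mm wide. Origin: centre of its underside, at table height; +y along the lane to the dark end stop, +x across it away from the robot, z up. Floor 10 mm above the table; walls 8 mm thick, 46 mm apart, tops at 28 mm; open at the -y end. Bolt's bearing block outside the -x wall: x -35 to -75, y -44 to -10 mm, top 32 mm
- stop_face (a point): centre of the end stop's face that the front gearhead must meet, 165 mm along +y from the lane's origin and 40 mm up; the stop is a steel block 70 mm wide and 60 mm high. With the row home the gearheads' centres lie 30, 90 and 150 mm before this face
- front_mid (a point): front (nearest the stop) gearhead of the row: centre of its black box housing, 60 mm along the lane, 42 mm across it, 60 mm high (10 to 70 mm above the table). Its yellow-capped shaft (13 mm thick, 50 mm above the table) sticks out some 45 mm on the lane's +x side. About 0.42 kg, slides on the lane's floor
- middle_mid (a point): middle gearhead of the row: centre of its black box housing, 60 mm along the lane, 42 mm across it, 60 mm high (10 to 70 mm above the table). Its yellow-capped shaft (13 mm thick, 50 mm above the table) sticks out some 45 mm on the lane's +x side. About 0.42 kg, slides on the lane's floor
- rear_mid (a point): rear (its free end face, away from the stop, is the one to push) gearhead of the row: centre of its black box housing, 60 mm along the lane, 42 mm across it, 60 mm high (10 to 70 mm above the table). Its yellow-capped shaft (13 mm thick, 50 mm above the table) sticks out some 45 mm on the lane's +x side. About 0.42 kg, slides on the lane's floor
- bolt (a joint): locking bolt, a 10 mm round steel bar sliding along the lane's +x, across the lane: 0 = drawn back (its start), clear of the lane; 0.040 m = fully in, standing across the lane 7 mm behind a fully home row, its pad against the bearing block. It stays where it is left, slides at about 3 N; the row blocks it until the row is home
- bolt_pad (a point): centre of the outer face of the bolt's upright steel pad (30 mm along the lane, 40 mm high, 8 to 48 mm above the table, 8 mm thick), the face to push along the lane's +x. It moves with the bolt; drawn back it lies at x = -123, y = -27, z = 28 mm in the lane's frame
- spare_gearhead: spare gearhead standing on the table, black 42x60x60 mm housing with yellow-capped shaft; origin under its middle
- gear_motor: geared motor standing upright, 112x105x162 mm with its lead; origin under its middle
- bush: black plastic spacer bush standing upright, 45 mm diameter, 88 mm high; origin at its underside
- glue_bottle: dark adhesive bottle with nozzle, 49 mm diameter, 168 mm high; origin at its underside
- grease_tin: flat tin, 67 mm diameter, 36 mm high; origin at its underside
- tape_roll: roll of packing tape lying flat, 110 mm diameter, 48 mm high; origin at its underside
Mind the look-alikes: they are no part of the job. Leave any orange look-alike of the part that bears rear_mid alone.

How it is judged:
By the outcome, as a careful person would: the job done as asked, in the order asked, and still so for the second after the job is handed in, with the robot touching nothing.
It also fails if it takes over 48 s, if anything falls off the work surface, if the arm or the gripper's body presses on something with over 40 N, if the wrist force passes 120 N, or if a joint passes its speed limit or range.

## Robot

A 6-joint arm with a two-finger parallel gripper is mounted at the origin on the work surface; the furniture and walls round the work are solid. World frame = base frame: x ahead of the robot, y to its left, z up, the work surface at z = 0. Lengths are in m, angles in degrees, forces in N, time in s.
With the tool pointing down it reaches from about 0.35 to 0.875 m from the base axis. Payload 15.5 kg.
Tool frame: the origin (TCP) lies between the finger pads; the fingertips stand manip.finger_overhang ahead of it and the grasp point (between the pads) lies 5 mm behind it (manip.finger_overhang is the distance from the TCP to the fingertips, in m); z points along the fingers, x is the direction in which the jaws open and shut, and the axes are right-handed (so a half turn about z gives the same grasp; the last joint's range is limited). The gripper opens to 85 mm and grips with 20 to 120 N. Pads are 22 mm wide; open, the fingers measure 114 mm over their backs; the gripper's body (76 mm by 85 mm) begins 54 mm behind the grasp point. The pads swing forward as they close: fully open they stand 13 mm farther back than shut.
Start: joints at [61.221, 28.281, 77.091, -0, 74.628, -5.472], TCP at [0.247, 0.574, 0.22] pointing down, gripper open.
Joint ranges: [-166.48, 166.48], [-47.26, 123.95], [12.59, 153.08], [-70.14, 250.14], [6.76, 159.57], [-176.63, 176.63]. Speed limits (degrees/s): [108.29, 108.29, 147.25, 172.46, 172.46, 172.46].

## Interface

Orientations are given as a 3x3 rotation matrix whose columns are the frame's x, y, z axes.
In Python, from workcell import status, read_camera, camera_info, job, manip gives the robot as it stands. The module is installed in compiled form; this text tells all that it offers.
- The arm moves only by the tool step_arm, never from a script. Its argument "motion" is a list of rows, each a list of 7 numbers: the turn, a rotation vector about the tool's x, y, z as a fraction of full scale, then the shift along the tool's x, y, z as a fraction of full scale, then the opening, from 0 (shut) to 1 (fully open). In form: [[wx, wy, wz, tx, ty, tz, fingers], ...]. A call has 1 to 12 rows; each row is the pose to reach, as a shift and turn from the pose commanded when the call began, along the tool's axes at that moment; what a row does not reach only later rows make up. Full scale, the value 1, is 0.5 m for a shift and 30 degrees for a turn. A row lasts 1/12 s, in which the tool goes at most 41.7 mm and 7.16 degrees, less where a joint would pass 70% of its speed; a pose out of reach is approached as far as the arm can. A call with a number of a shift or a turn outside -1 to 1 is refused whole. A call with a gripper value outside its range is refused whole. The fingers move at their own pace and stop on an object; the grip force is fixed at half the most. Time passes only in rows, so rows that repeat a pose let the fingers close. It gives the time, the measured TCP pose, the force and the opening at its end, in the units of the state.
- status.observe(): the state, without advancing time (a new reading comes with each control period).
- read_camera(name): name is "scene" or "top" or "wrist"; returns the picture (384x512x3 uint8, blue, green, red); there is no depth.
- camera_info(name): a dict with "vfov" (degrees; the focal length in pixels is half the picture's height over the tangent of half this angle, whatever the lens; pixels are square), "cx", "cy" (the principal point, pixels), "extrinsics" (4x4, takes a point from camera to world coordinates); the wrist camera has in their place "T_tool_cam" (4x4, takes a point from camera to tool coordinates, whose origin is the TCP and whose axes are the tool frame's). Camera axes: x right, y down, z forward; pixel columns grow to the right and rows downward; lengths in m; the calibration is good to about 2 mm. A picture is of the moment at which its call begins: read the wrist's pose just before it. camera_info takes no time and is no camera call.
- job.finish_job(): hands the job in, once; it reports no verdict.
The state is a dict: "t": time; "joints": joint angles; "dq": joint speeds; "joint_efforts": joint torques, N m; "ee_pos": TCP position; "tcp_rot": TCP orientation; "force": force on the tool from outside, world axes, zero at the start; "ft_torque": the same for the moment, N m; "width": finger opening in m.
Only numpy, scipy, OpenCV 4.12 (cv2) and the standard library are available. Lean on these libraries where they do the work, as an engineer would, in place of code of your own. Each camera call takes 0.05 s, during which the arm holds its last target.

## Working session

There is one attempt and no reset: what is moved stays moved. The work goes in short steps, Python scripts to look and compute and a tool call to move; the robot and the scene stay as the last step left them, time stands still between calls to the robot, and variables do not carry over. Pictures are saved under pics/ and viewed, and the job is handed in when it is done.

Besides the shell and the picture viewer there is one more tool, called after ">>>" as name(argument=value, ...), one argument or row to a line, values as JSON. step_arm: Moves the arm, as the interface text tells. Its arguments: {"type":"object","properties":{"motion":{"type":"array","items":{"type":"array","items":{"type":"number"}}}},"required":["motion"]}

```bash
mkdir -p pics
python3 - <<'E'
from workcell import status, read_camera, camera_info, job, manip
import cv2
s=status.observe();print(s)
print(manip.finger_overhang)
for n in ("scene","top","wrist"):
    cv2.imwrite(f"pics/{n}0.png",read_camera(n)); print(n,camera_info(n))
E
```

```text
{'t': 0.0, 'joints': array([ 6.12211289e+01,  2.83131860e+01,  7.71280784e+01, -1.21095735e-03,
        7.46256088e+01, -5.47192204e+00]), 'dq': array([-0.02938303, -0.02144101, -0.00856153, -0.03271201,  0.00306972,
       -0.01363612]), 'joint_efforts': array([ 3.60740567e-03, -8.82144928e+01, -3.83876252e+01,  3.96570131e-04,
        9.92376212e-03,  6.70850341e-05]), 'ee_pos': array([0.24711472, 0.573676  , 0.21991307]), 'tcp_rot': array([[ 3.95651419e-01,  9.18400598e-01, -5.44043566e-04],
       [ 9.18400022e-01, -3.95651782e-01, -1.03280638e-03],
       [-1.16378181e-03, -9.10183119e-05, -9.99999319e-01]]), 'force': array([ 0.32508929, -0.73533402,  0.1307834 ]), 'ft_torque': array([0.03602538, 0.00138182, 0.05782385]), 'width': 0.08556049800785627}
0.014
scene {'vfov': 46.40896889705512, 'cx': 257.4208870722364, 'cy': 209.49074419087498, 'extrinsics': array([[ 0.53451795, -0.62549359,  0.56837341, -0.21485414],
       [-0.84513357, -0.40060192,  0.35393129, -0.46535722],
       [ 0.00630973, -0.66953407, -0.74275454,  1.08025929],
       [ 0.        ,  0.        ,  0.        ,  1.        ]])}
top {'vfov': 49.73042302253721, 'cx': 251.9370916954786, 'cy': 192.53345358160811, 'extrinsics': array([[ 0.01573219, -0.98114556,  0.19262887,  0.36014676],
       [-0.99986985, -0.0147485 ,  0.00653961,  0.02140679],
       [-0.00357532, -0.19270668, -0.98124989,  1.18828724],
       [ 0.        ,  0.        ,  0.        ,  1.        ]])}
wrist {'vfov': 71.9227178808749, 'cx': 256.8167348048007, 'cy': 192.2761020279148, 'T_tool_cam': array([[ 9.99999757e-01, -4.36418790e-05, -6.95686821e-04,
        -7.72539224e-04],
       [ 2.57797616e-04,  9.50428469e-01,  3.10943176e-01,
        -8.00457861e-02],
       [ 6.47630416e-04, -3.10943279e-01,  9.50428250e-01,
        -1.53692214e-01],
       [ 0.00000000e+00,  0.00000000e+00,  0.00000000e+00,
         1.00000000e+00]])}
```

View pics/scene0.png

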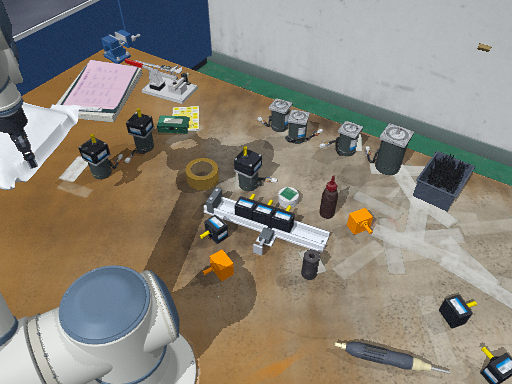

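View pics/top0.png

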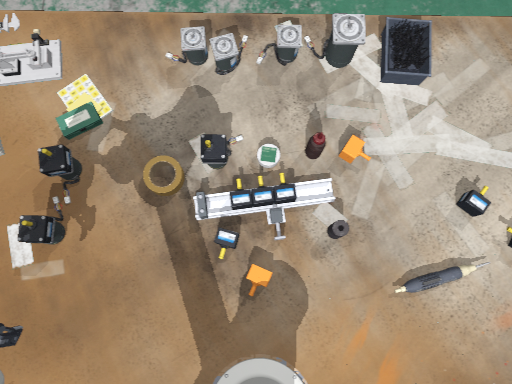

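View pics/wrist0.png

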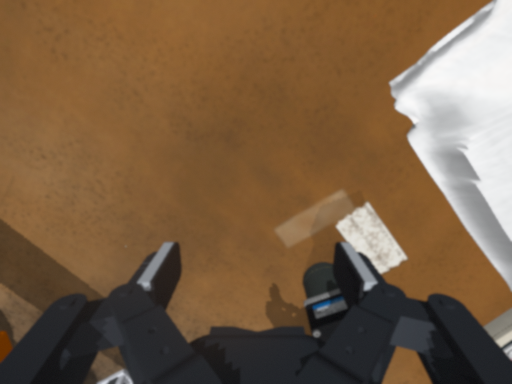

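The top view shows the lane from about (195,205), the stop, to (335,190), the open end. The three gearheads sit at x≈230–295 px, the bolt and block at (278,220). I'll zoom in for precise pixels.

Run:
```python
import cv2
t=cv2.imread("pics/top0.png")[160:250,185:345]
cv2.imwrite("pics/topz.png",cv2.resize(t,None,fx=5,fy=5,interpolation=cv2.INTER_CUBIC))
t=cv2.imread("pics/scene0.png")[175:265,190:340]
cv2.imwrite("pics/scenez.png",cv2.resize(t,None,fx=5,fy=5,interpolation=cv2.INTER_CUBIC))
```

```text
(no output)
```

View pics/topz.png

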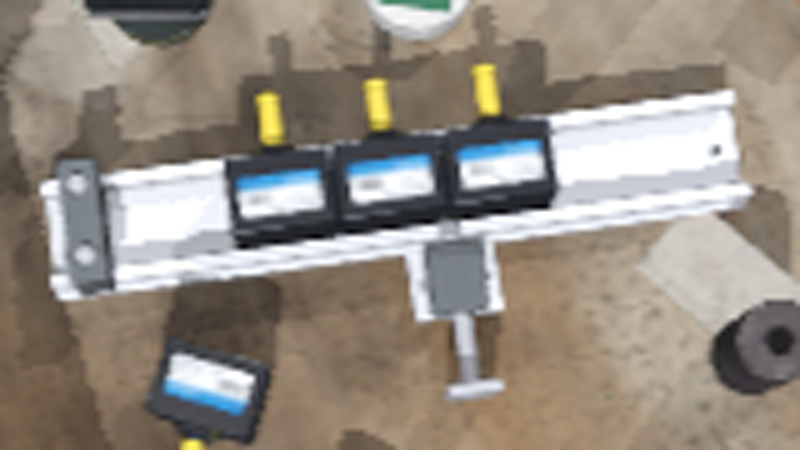

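View pics/scenez.png

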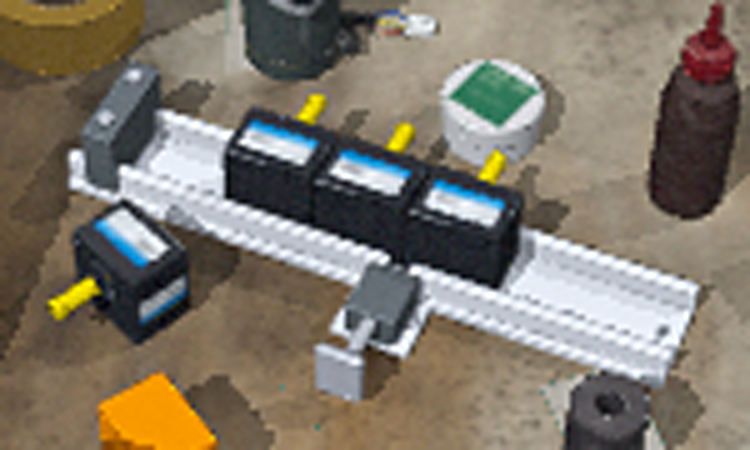

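```bash
cat > h.py <<'E'
import numpy as np, cv2
from workcell import camera_info
from scipy.optimize import least_squares
def proj(n,P):
    c=camera_info(n);T=np.linalg.inv(c["extrinsics"]);f=192/np.tan(np.radians(c["vfov"]/2))
    p=(T[:3,:3]@np.asarray(P).T).T+T[:3,3]
    return np.c_[c["cx"]+f*p[:,0]/p[:,2],c["cy"]+f*p[:,1]/p[:,2]]
def ray(n,uv,z):
    c=camera_info(n);E=c["extrinsics"];f=192/np.tan(np.radians(c["vfov"]/2))
    d=E[:3,:3]@np.array([(uv[0]-c["cx"])/f,(uv[1]-c["cy"])/f,1]);o=E[:3,3]
    return o+d*(z-o[2])/d[2]
def L2W(q,P):
    P=np.asarray(P,float)/1000;c,s=np.cos(q[2]),np.sin(q[2])
    return np.c_[q[0]+c*P[:,0]-s*P[:,1],q[1]+s*P[:,0]+c*P[:,1],P[:,2]]
def W2L(q,w):
    c,s=np.cos(q[2]),np.sin(q[2]);d=w[:2]-q[:2]
    return np.array([c*d[0]+s*d[1],-s*d[0]+c*d[1]])*1000
E
python3 - <<'E'
from h import *
top=[((733,92),(35,-200,28)),((42,187),(35,200,28)),((428,240),(-35,-10,32)),((485,237),(-35,-44,32)),((490,312),(-75,-44,32)),((432,315),(-75,-10,32)),((450,392),(-123,-12,48)),((503,384),(-123,-42,48))]
sc=[((316,345),(-123,-12,48)),((362,352),(-123,-42,48)),((363,397),(-123,-42,8)),((318,388),(-123,-12,8)),((697,290),(35,-200,28)),((668,357),(-35,-200,28))]
ut=np.array([t[0] for t in top])/5+[185,160];us=np.array([t[0] for t in sc])/5+[190,175]
Pt=[t[1] for t in top];Ps=[t[1] for t in sc]
f=lambda q:np.r_[(proj("top",L2W(q,Pt))-ut),(proj("scene",L2W(q,Ps))-us)].ravel()
r=least_squares(f,[.55,0,0.1],loss="soft_l1")
q=r.x;print(q,np.degrees(q[2]));print(f(q).reshape(-1,2).round(2))
np.save("q.npy",q)
for nm,uv in dict(rear1=(547,120),rear2=(553,188)).items():
    print(nm,W2L(q,ray("top",np.array(uv)/5+[185,160],.07)))
for uv in [(228,160),(520,190),(495,218)]:
    print(W2L(q,ray("scene" if uv!=(228,160) else "top",np.array(uv)/5+([190,175] if uv!=(228,160) else [185,160]),.07)))
for nm,P in dict(reartop=(0,-50,70),stop=(0,165,40),pad=(-123,-27,28),rearend=(0,-200,10)).items(): print(nm,L2W(q,[P]))
# obstacle positions: bush top, spare, orange, glue, tin
for nm,uv,z in [("bush",(338,227),.088),("spare",(228,238),.06),("orange",(259,275),.05),("glue",(317,141),.16),("tin",(268,154),.036),("orange2",(352,148),.05)]:
    w=ray("top",uv,z);print(nm,w,W2L(q,w))
E
```

```text
[ 0.57411976 -0.00602161  0.14493131] 8.303952552754284
[[-0.06 -1.67]
 [-0.31 -2.96]
 [-1.18  0.86]
 [-0.65 -0.08]
 [ 0.38 -1.11]
 [-0.02 -0.15]
 [-0.24  0.92]
 [-0.02  1.1 ]
 [ 0.06  0.15]
 [ 0.34  2.16]
 [-0.07  1.38]
 [-0.33 -0.19]
 [ 1.7  -2.26]
 [ 0.22  1.14]]
rear1 [ 19.16108427 -85.6346556 ]
rear2 [-19.02473906 -83.23172112]
[19.62735936 91.7475704 ]
[ 19.91601416 -82.25268611]
[ -7.14567772 -76.62304229]
reartop [[ 0.58134099 -0.05549741  0.07      ]]
stop [[0.55028973 0.1572485  0.04      ]]
pad [[ 0.45630878 -0.05050275  0.028     ]]
rearend [[ 0.60300466 -0.20392478  0.01      ]]
bush [ 0.48612627 -0.20172958  0.088     ] [-115.33596888 -180.94771953]
spare [0.45476354 0.0919872  0.06      ] [-103.94999953  114.21922875]
orange [0.35746048 0.00640076 0.05      ] [-212.59369987   43.58303903]
glue [ 0.70061692 -0.13817955  0.16      ] [ 106.08409735 -149.04165066]
tin [ 0.7003999  -0.01549643  0.036     ] [123.5877961  -27.61342578]
orange2 [ 0.71758903 -0.25490585  0.05      ] [ 106.02013591 -266.99536399]
```

Run:
```python
from h import *
top=[((733,92),(31,-200,28)),((42,187),(31,200,28)),((485,237),(-35,-44,32)),((490,312),(-75,-44,32)),((432,315),(-75,-10,32)),((450,392),(-123,-12,48)),((503,384),(-123,-42,48)),((95,160),(35,165,60)),((108,290),(-35,165,60))]
sc=[((316,345),(-123,-12,48)),((362,352),(-123,-42,48)),((363,397),(-123,-42,8)),((318,388),(-123,-12,8)),((697,290),(31,-200,28)),((668,357),(-31,-200,28)),((158,70),(35,165,60))]
ut=np.array([t[0] for t in top])/5+[185,160];us=np.array([t[0] for t in sc])/5+[190,175]
Pt=[t[1] for t in top];Ps=[t[1] for t in sc]
f=lambda q:np.r_[(proj("top",L2W(q,Pt))-ut),(proj("scene",L2W(q,Ps))-us)].ravel()
r=least_squares(f,[.55,0,0.1],loss="soft_l1")
q=r.x;print(q,np.degrees(q[2]));print(f(q).reshape(-1,2).round(2))
np.save("q.npy",q)
for n,uv in [("top",(547,120)),("top",(553,188)),("top",(228,160)),("scene",(520,190)),("scene",(248,110))]:
    print(W2L(q,ray(n,np.array(uv)/5+([190,175] if n=="scene" else [185,160]),.07)))
```

```text
[ 0.57259478 -0.00507838  0.15660612] 8.972869512600003
[[-0.41 -0.58]
 [-0.56 -0.26]
 [-0.87  0.25]
 [ 0.33 -0.8 ]
 [-0.06  0.3 ]
 [-0.08  1.35]
 [ 0.13  1.41]
 [-0.46 -0.11]
 [-0.05 -1.34]
 [-0.03  0.49]
 [ 0.31  2.41]
 [-0.1   1.63]
 [-0.42  0.14]
 [ 0.92 -1.72]
 [ 0.5  -0.18]
 [ 0.76 -0.4 ]]
[ 19.51924286 -87.02205346]
[-18.63592497 -84.17348089]
[22.05634173 90.34264043]
[ 20.31360422 -83.64912792]
[14.90304036 94.68417541]
```

```bash
cat >> h.py <<'E'
def go(lx,ly,z,yaw,q=None):
    from workcell import status
    s=status.observe();R=s["tcp_rot"];q=np.load("q.npy") if q is None else q
    w=L2W(q,[(lx,ly,z*1000)])[0];a=np.radians(yaw)+q[2]
    Rt=np.array([[np.cos(a),np.sin(a),0],[np.sin(a),-np.cos(a),0],[0,0,-1]])
    rv=cv2.Rodrigues(R.T@Rt)[0].ravel()
    print("t",s["t"],"pos",s["ee_pos"].round(4),"F",s["force"].round(1),"w",round(s["width"],4),"lane",W2L(q,s["ee_pos"]).round(1))
    print("target",w.round(4),"turn/30",(np.degrees(rv)/30).round(4),"shift/0.5",(R.T@(w-s["ee_pos"])/.5).round(4))
E
python3 -c "
from h import *
go(0,-135,.22,0)"
```

```text
t 0.15 pos [0.2472 0.5737 0.22  ] F [-0.4  0.7  0.1] w 0.0856 lane [-231.2  622.5]
target [ 0.5937 -0.1384  0.22  ] turn/30 [7.0000e-04 1.7000e-03 1.9239e+00] shift/0.5 [-1.0339e+00  1.2000e+00  9.0000e-04]
```

>>> step_arm(
  motion=[
    [0,0,0.1,-0.05,0.058,0,0],
    [0,0,0.3,-0.11,0.128,0,0],
    [0,0,0.5,-0.17,0.197,0,0],
    [0,0,0.7,-0.22,0.255,0,0],
    [0,0,0.8,-0.275,0.319,0,0],
    [0,0,0.9,-0.33,0.383,0,0],
    [0,0,0.96,-0.385,0.447,0,0],
    [0,0,0.96,-0.44,0.511,0,0],
    [0,0,0.96,-0.49,0.569,0,0],
    [0,0,0.96,-0.52,0.6,0,0],
    [0,0,0.96,-0.52,0.6,0,0],
    [0,0,0.96,-0.52,0.6,0,0],
  ],
)

```text
t: 1.15
ee_pos: [0.4203, 0.2154, 0.2204]
tcp_rot: [[0.791, 0.612, -0.0], [0.612, -0.791, -0.0], [-0.0, -0.0, -1.0]]
force: [-0.2, 0.3, -0.4]
width: -0.0004
```

```bash
python3 -c "
from h import *
go(0,-135,.22,0)"
```

```text
t 1.15 pos [0.4203 0.2154 0.2204] F [-0.2  0.3 -0.4] w -0.0004 lane [-116.   241.6]
target [ 0.5937 -0.1384  0.22  ] turn/30 [-2.000e-04  5.000e-04  9.585e-01] shift/0.5 [-0.1588  0.7719  0.0008]
```

>>> step_arm(
  motion=[
    [0,0,0.1,-0.012,0.06,0,0],
    [0,0,0.3,-0.026,0.125,0,0],
    [0,0,0.5,-0.04,0.195,0,0],
    [0,0,0.7,-0.055,0.265,0,0],
    [0,0,0.8,-0.07,0.34,0,0],
    [0,0,0.9,-0.085,0.415,0,0],
    [0,0,0.958,-0.1,0.49,0,0],
    [0,0,0.958,-0.115,0.56,0,0],
    [0,0,0.958,-0.13,0.63,0,0],
    [0,0,0.958,-0.145,0.7,0,0],
    [0,0,0.958,-0.159,0.772,0,0],
    [0,0,0.958,-0.159,0.772,0,0],
  ],
)

```text
t: 2.15
ee_pos: [0.597, -0.1409, 0.22]
tcp_rot: [[0.988, 0.157, 0.002], [0.157, -0.988, -0.002], [0.001, 0.002, -1.0]]
force: [-1.5, -0.2, -0.9]
width: -0.0001
```

>>> step_arm(
  motion=[
    [0,0,0,0,0,0,0],
    [0,0,0,0,0,0,0],
  ],
)

```text
t: 2.32
ee_pos: [0.5941, -0.1356, 0.2201]
tcp_rot: [[0.987, 0.16, -0.001], [0.16, -0.987, 0.001], [-0.001, -0.001, -1.0]]
force: [0.1, 0.1, -0.8]
width: 0.0001
```

```bash
python3 -c "
from h import *
from workcell import read_camera
go(0,-120,.05,0)
cv2.imwrite('pics/w1.png',read_camera('wrist'))"
```

```text
t 2.3167 pos [ 0.5941 -0.1356  0.2201] F [ 0.1  0.1 -0.8] w 0.0001 lane [   0.9 -132.2]
target [ 0.5913 -0.1236  0.05  ] turn/30 [-0.0017  0.0016  0.0073] shift/0.5 [-0.0014 -0.0242  0.3401]
```

View pics/w1.png

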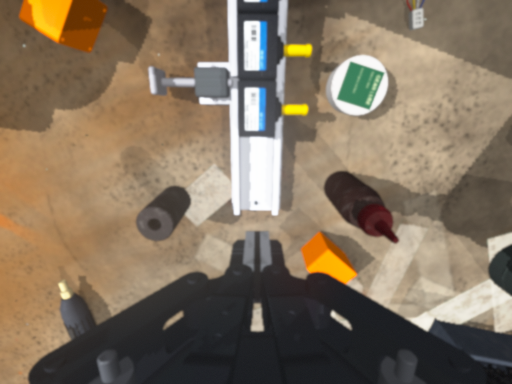

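```bash
cat >> h.py <<'E'
def wray(s,uv,z):
    c=camera_info("wrist");T=np.eye(4);T[:3,:3]=s["tcp_rot"];T[:3,3]=s["ee_pos"];E=T@c["T_tool_cam"];f=192/np.tan(np.radians(c["vfov"]/2))
    d=E[:3,:3]@np.array([(uv[0]-c["cx"])/f,(uv[1]-c["cy"])/f,1]);o=E[:3,3]
    return o+d*(z-o[2])/d[2]
E
python3 - <<'E'
from h import *
from workcell import status
s=status.observe();q=np.load("q.npy")
im=cv2.imread("pics/w1.png")
cv2.imwrite("pics/w1z.png",cv2.resize(im[50:220,140:310],None,fx=3.5,fy=3.5,interpolation=cv2.INTER_CUBIC))
for nm,uv,z in [("rear edge",(262,135),.07),("endL -x wall",(234,213),.028),("endR",(279,213),.028),("pad",(150,82),.048),("blockL",(195,68),.032),("bush",(153,226),.088)]:
    print(nm,W2L(q,wray(s,uv,z)).round(1))
E
```

```text
rear edge [  5.6 -84.1]
endL -x wall [ -32.  -196.8]
endR [  31.5 -196.5]
pad [-122.4  -27.5]
blockL [-73.4 -10.8]
bush [-123.  -188.9]
```

View pics/w1z.png

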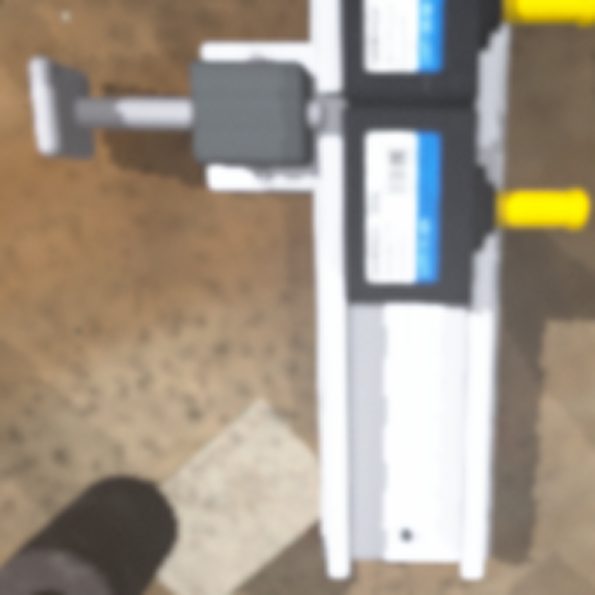

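Wrist view: the lane runs straight down the picture, with the rear gearhead's end at row 135. That puts it at lane y ≈ -84 mm, which agrees with the fixed cameras. Next I'll descend behind it.

>>> step_arm(
  motion=[
    [0,0,0.007,-0.002,-0.006,0.05,0],
    [0,0,0.007,-0.002,-0.012,0.11,0],
    [0,0,0.007,-0.002,-0.012,0.17,0],
    [0,0,0.007,-0.002,-0.012,0.23,0],
    [0,0,0.007,-0.002,-0.012,0.28,0],
    [0,0,0.007,-0.002,-0.012,0.31,0],
    [0,0,0.007,-0.002,-0.012,0.33,0],
    [0,0,0.007,-0.002,-0.012,0.345,0],
    [0,0,0.007,-0.002,-0.012,0.352,0],
    [0,0,0.007,-0.002,-0.012,0.352,0],
    [0,0,0.007,-0.002,-0.012,0.352,0],
  ],
)

```text
t: 3.28
ee_pos: [0.5928, -0.1311, 0.0453]
tcp_rot: [[0.988, 0.156, 0.001], [0.156, -0.988, -0.0], [0.001, 0.001, -1.0]]
force: [-0.0, 0.1, 0.4]
width: 0.0001
```

```bash
python3 -c "
from h import *
from workcell import read_camera
go(0,-26,.044,0)
cv2.imwrite('pics/w2.png',read_camera('wrist'))
cv2.imwrite('pics/s2.png',cv2.resize(read_camera('scene')[150:290,180:360],None,fx=4,fy=4))"
```

```text
t 3.2833 pos [ 0.5928 -0.1311  0.0453] F [-0.   0.1  0.4] w 0.0001 lane [   0.3 -127.6]
target [ 0.5766 -0.0308  0.044 ] turn/30 [ 0.001  -0.0019 -0.0005] shift/0.5 [-0.0006 -0.2032  0.0025]
```

View pics/w2.png

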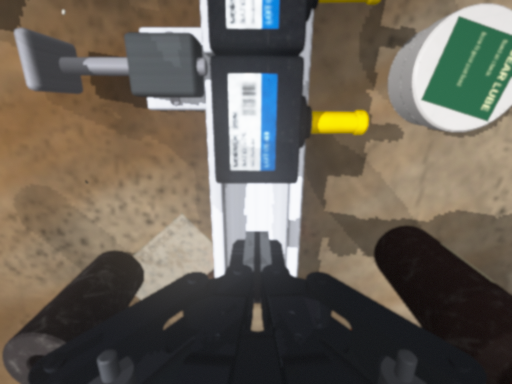

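View pics/s2.png

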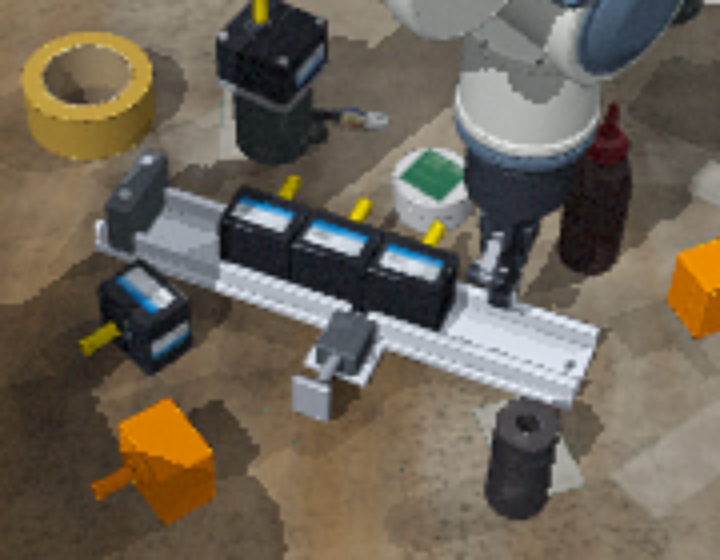

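>>> step_arm(
  motion=[
    [0,0,0,0,-0.02,0.003,0],
    [0,0,0,0,-0.04,0.003,0],
    [0,0,0,0,-0.05,0.003,0],
    [0,0,0,0,-0.058,0.003,0],
    [0,0,0,0,-0.066,0.003,0],
    [0,0,0,0,-0.074,0.003,0],
    [0,0,0,0,-0.084,0.003,0],
    [0,0,0,0,-0.094,0.003,0],
    [0,0,0,0,-0.104,0.003,0],
    [0,0,0,0,-0.114,0.003,0],
    [0,0,0,0,-0.124,0.003,0],
    [0,0,0,0,-0.134,0.003,0],
  ],
)

```text
t: 4.38
ee_pos: [0.5825, -0.0655, 0.0432]
tcp_rot: [[0.988, 0.155, 0.001], [0.155, -0.988, -0.001], [0.001, 0.001, -1.0]]
force: [1.0, -8.0, 0.6]
width: -0.0001
```

```bash
python3 -c "
from h import *
from workcell import read_camera
go(0,-26,.044,0)
cv2.imwrite('pics/w3.png',read_camera('wrist'))"
```

```text
t 4.3833 pos [ 0.5825 -0.0655  0.0432] F [ 1.  -8.   0.6] w -0.0001 lane [  0.4 -61.2]
target [ 0.5766 -0.0308  0.044 ] turn/30 [ 0.0027 -0.0021 -0.0009] shift/0.5 [-0.0008 -0.0704 -0.0017]
```

View pics/w3.png

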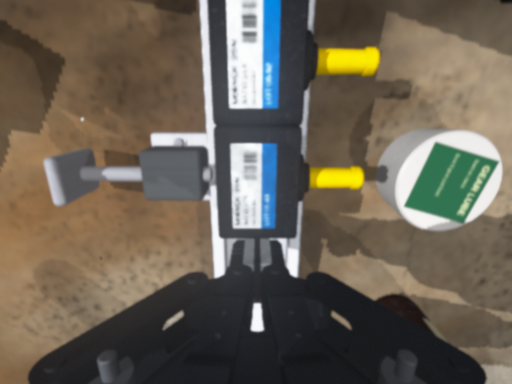

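>>> step_arm(
  motion=[
    [0,0,0,-0.001,-0.01,0,0],
    [0,0,0,-0.001,-0.018,0,0],
    [0,0,0,-0.001,-0.026,0,0],
    [0,0,0,-0.001,-0.032,0,0],
    [0,0,0,-0.001,-0.038,0,0],
    [0,0,0,-0.001,-0.043,0,0],
    [0,0,0,-0.001,-0.048,0,0],
    [0,0,0,-0.001,-0.052,0,0],
    [0,0,0,-0.001,-0.056,0,0],
    [0,0,0,-0.001,-0.058,0,0],
    [0,0,0,-0.001,-0.06,0,0],
    [0,0,0,-0.001,-0.06,0,0],
  ],
)

```text
t: 5.43
ee_pos: [0.5773, -0.0359, 0.0432]
tcp_rot: [[0.988, 0.156, 0.001], [0.156, -0.988, -0.001], [0.001, 0.001, -1.0]]
force: [1.2, -6.3, 1.4]
width: -0.0004
```

```bash
python3 -c "
from h import *
go(0,-26,.044,0)"
```

```text
t 5.4333 pos [ 0.5773 -0.0359  0.0432] F [ 1.2 -6.3  1.4] w -0.0004 lane [ -0.2 -31.2]
target [ 0.5766 -0.0308  0.044 ] turn/30 [ 0.0022 -0.0017 -0.0007] shift/0.5 [ 0.0004 -0.0103 -0.0017]
```

>>> step_arm(
  motion=[
    [0,0,0,0,-0.002,0,0],
    [0,0,0,0,-0.004,0,0],
    [0,0,0,0,-0.006,0,0],
    [0,0,0,0,-0.006,0,0],
    [0,0,0,0,-0.006,0,0],
  ],
)

```text
t: 5.85
ee_pos: [0.5768, -0.033, 0.0432]
tcp_rot: [[0.988, 0.156, 0.001], [0.156, -0.988, -0.001], [0.001, 0.001, -1.0]]
force: [1.1, -5.9, 0.6]
width: 0.0001
```

>>> step_arm(
  motion=[
    [0,0,0,0,-0.002,0,0],
    [0,0,0,0,-0.003,0,0],
    [0,0,0,0,-0.003,0,0],
    [0,0,0,0,-0.003,0,0],
  ],
)

```text
t: 6.18
ee_pos: [0.5766, -0.0315, 0.0432]
tcp_rot: [[0.988, 0.156, 0.001], [0.156, -0.988, -0.001], [0.001, 0.001, -1.0]]
force: [2.0, -8.1, -0.2]
width: -0.0001
```

>>> step_arm(
  motion=[
    [0,0,0,0,-0.001,0,0],
    [0,0,0,0,-0.002,0,0],
    [0,0,0,0,-0.002,0,0],
    [0,0,0,0,-0.002,0,0],
  ],
)

```text
t: 6.52
ee_pos: [0.5765, -0.0306, 0.0432]
tcp_rot: [[0.988, 0.156, 0.001], [0.156, -0.988, -0.001], [0.001, 0.001, -1.0]]
force: [1.7, -8.3, -0.3]
width: 0.0001
```

>>> step_arm(
  motion=[
    [0,0,0,0,-0.001,0,0],
    [0,0,0,0,-0.002,0,0],
    [0,0,0,0,-0.002,0,0],
    [0,0,0,0,-0.002,0,0],
  ],
)

```text
t: 6.85
ee_pos: [0.5763, -0.0296, 0.0432]
tcp_rot: [[0.988, 0.156, 0.001], [0.156, -0.988, -0.001], [0.001, 0.001, -1.0]]
force: [1.2, -8.6, 0.2]
width: -0.0001
```

```bash
python3 -c "
from h import *
from workcell import read_camera
go(0,-26,.044,0)
cv2.imwrite('pics/s4.png',cv2.resize(read_camera('scene')[165:285,180:340],None,fx=5,fy=5,interpolation=cv2.INTER_CUBIC))"
```

```text
t 6.85 pos [ 0.5763 -0.0296  0.0432] F [ 1.2 -8.6  0.2] w -0.0001 lane [ -0.1 -24.8]
target [ 0.5766 -0.0308  0.044 ] turn/30 [ 0.0023 -0.0019 -0.0008] shift/0.5 [ 0.0003  0.0024 -0.0016]
```

View pics/s4.png

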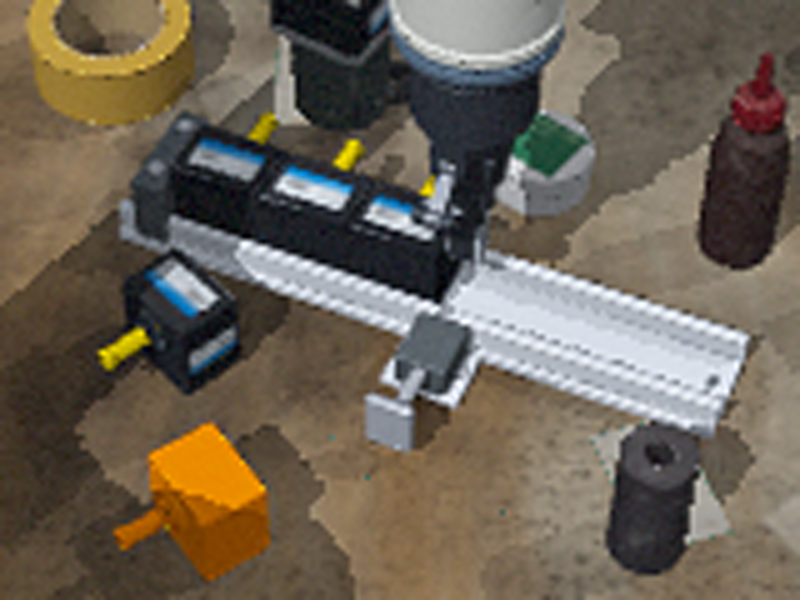

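Scene view: the front gearhead is almost at the stop, around (170,175) in the zoom. The force is still only sliding friction, so I'll keep nudging.

>>> step_arm(
  motion=[
    [0,0,0,0,-0.001,0,0],
    [0,0,0,0,-0.002,0,0],
    [0,0,0,0,-0.003,0,0],
    [0,0,0,0,-0.003,0,0],
    [0,0,0,0,-0.003,0,0],
  ],
)

```text
t: 7.32
ee_pos: [0.5765, -0.0293, 0.0433]
tcp_rot: [[0.988, 0.156, 0.002], [0.156, -0.988, -0.003], [0.001, 0.003, -1.0]]
force: [1.4, -19.2, -1.8]
width: 0.0
```

>>> step_arm(
  motion=[
    [0,0,0,0,-0.001,0,0],
    [0,0,0,0,-0.002,0,0],
    [0,0,0,0,-0.002,0,0],
    [0,0,0,0,-0.002,0,0],
  ],
)

```text
t: 7.65
ee_pos: [0.5766, -0.0292, 0.0434]
tcp_rot: [[0.988, 0.156, 0.002], [0.156, -0.988, -0.004], [0.002, 0.004, -1.0]]
force: [2.5, -28.8, -1.3]
width: 0.0002
```

>>> step_arm(
  motion=[
    [0,0,0,0,0.01,0,0],
    [0,0,0,0,0.03,0,0],
    [0,0,0,0,0.06,0,0],
    [0,0,0,0,0.08,0,0],
    [0,0,0,0,0.09,-0.02,0],
    [0,0,0,0,0.09,-0.07,0],
    [0,0,0,0,0.09,-0.13,0],
    [0,0,0,0,0.09,-0.18,0],
    [0,0,0,0,0.09,-0.21,0],
    [0,0,0,0,0.09,-0.22,0],
    [0,0,0,0,0.09,-0.22,0],
  ],
)

```text
t: 8.57
ee_pos: [0.583, -0.0714, 0.1546]
tcp_rot: [[0.988, 0.155, 0.003], [0.155, -0.988, -0.0], [0.002, 0.001, -1.0]]
force: [0.5, 0.2, 0.4]
width: -0.0005
```

```bash
python3 -c "
from h import *
from workcell import read_camera
go(-165,-27,.15,-90)
cv2.imwrite('pics/w5.png',read_camera('wrist'))"
```

```text
t 8.5667 pos [ 0.583  -0.0714  0.1546] F [0.5 0.2 0.4] w -0.0005 lane [ -0.  -67.1]
target [ 0.4138 -0.0575  0.15  ] turn/30 [-2.4000e-03 -5.0000e-03  2.9985e+00] shift/0.5 [-0.33   -0.08    0.0084]
```

View pics/w5.png

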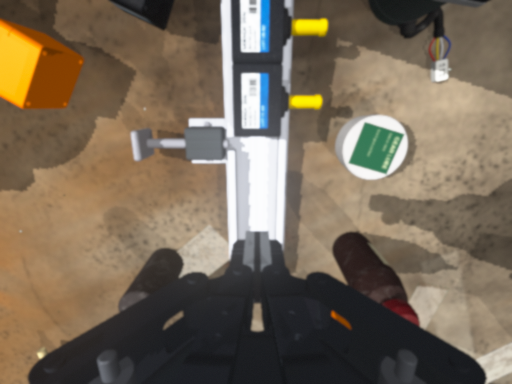

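>>> step_arm(
  motion=[
    [0,0,0.2,-0.04,-0.01,0,0],
    [0,0,0.4,-0.09,-0.02,0,0],
    [0,0,0.6,-0.14,-0.03,0,0],
    [0,0,0.8,-0.19,-0.04,0,0],
    [0,0,0.95,-0.24,-0.055,0,0],
    [0,0,1,-0.29,-0.07,0,0],
    [0,0,1,-0.33,-0.08,0,0],
    [0,0,1,-0.33,-0.08,0,0],
  ],
)

```text
t: 9.28
ee_pos: [0.4081, -0.056, 0.1517]
tcp_rot: [[0.933, -0.359, -0.006], [-0.359, -0.933, 0.002], [-0.006, 0.001, -1.0]]
force: [-0.2, -0.3, 0.1]
width: -0.0
```

>>> step_arm(
  motion=[
    [0,0,0.2,0,0,0,0],
    [0,0,0.4,0,0,0,0],
    [0,0,0.6,0,0,0,0],
    [0,0,0.8,0,0,0,0],
    [0,0,0.95,0,0,0,0],
    [0,0,1,0,0,0,0],
  ],
)

```text
t: 9.78
ee_pos: [0.413, -0.0571, 0.1521]
tcp_rot: [[0.625, -0.781, -0.002], [-0.781, -0.625, 0.001], [-0.001, 0.001, -1.0]]
force: [0.8, -0.2, -0.5]
width: -0.0004
```

>>> step_arm(
  motion=[
    [0,0,0.2,0,0,0,0],
    [0,0,0.4,0,0,0,0],
    [0,0,0.6,0,0,0,0],
    [0,0,0.8,0,0,0,0],
    [0,0,0.95,0,0,0,0],
    [0,0,1,0,0,0,0],
    [0,0,1,0,0,0,0],
    [0,0,1,0,0,0,0],
  ],
)

```text
t: 10.45
ee_pos: [0.413, -0.0571, 0.1523]
tcp_rot: [[0.157, -0.988, -0.001], [-0.988, -0.157, 0.0], [-0.001, 0.001, -1.0]]
force: [-0.8, -0.4, -0.5]
width: 0.0001
```

```bash
python3 -c "
from h import *
from workcell import read_camera
go(-165,-27,.042,-90)
cv2.imwrite('pics/w6.png',read_camera('wrist'))
cv2.imwrite('pics/t6.png',cv2.resize(read_camera('top')[160:250,185:345],None,fx=5,fy=5,interpolation=cv2.INTER_CUBIC))"
```

```text
t 10.45 pos [ 0.413  -0.0571  0.1523] F [-0.8 -0.4 -0.5] w 0.0001 lane [-165.8  -26.5]
target [ 0.4138 -0.0575  0.042 ] turn/30 [0.0023 0.0011 0.0014] shift/0.5 [ 0.0012 -0.0018  0.2207]
```

View pics/w6.png

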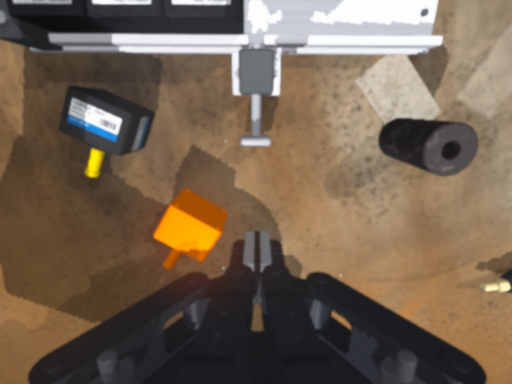

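View pics/t6.png

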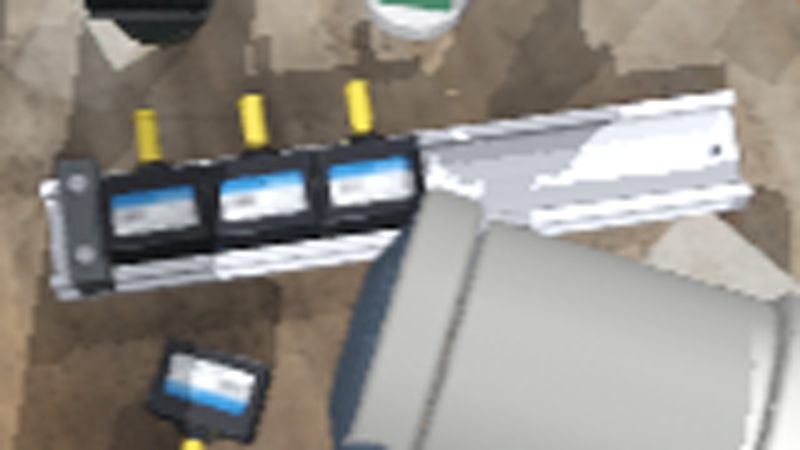

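Run:
```python
from h import *
from workcell import status
s=status.observe();q=np.load("q.npy")
for nm,uv,z in [("orange top R corner",(210,258),.06),("orange mid R",(226,213),.06),("orange R z0",(226,213),.0),("orange R z0",(208,260),.0),("orange top back",(187,190),.06),("pad L",(241,142),.048),("pad R",(271,142),.048),("tip?",(258,240),.138)]:
    print(nm,W2L(q,wray(s,uv,z)).round(1))
```

```text
orange top R corner [-241.    22.7]
orange mid R [-189.2    3.8]
orange R z0 [-214.2   11.3]
orange R z0 [-281.7   37.7]
orange top back [-164.9   41. ]
pad L [-120.1  -11.8]
pad R [-120.   -40.8]
tip? [-177.4  -27.9]
```

>>> step_arm(
  motion=[
    [0,0,0,0,-0.036,0.03,0],
    [0,0,0,0,-0.036,0.08,0],
    [0,0,0,0,-0.036,0.13,0],
    [0,0,0,0,-0.036,0.18,0],
    [0,0,0,0,-0.036,0.21,0],
    [0,0,0,0,-0.036,0.23,0],
    [0,0,0,0,-0.036,0.245,0],
    [0,0,0,0,-0.036,0.245,0],
  ],
)

```text
t: 11.22
ee_pos: [0.4304, -0.0542, 0.0293]
tcp_rot: [[0.156, -0.988, -0.002], [-0.988, -0.156, 0.0], [-0.001, 0.002, -1.0]]
force: [-1.1, 1.0, -0.2]
width: 0.0002
```

```bash
python3 -c "
from h import *
from workcell import read_camera
go(-94,-26.5,.03,-90)
cv2.imwrite('pics/w7.png',read_camera('wrist'))"
```

```text
t 11.2167 pos [ 0.4304 -0.0542  0.0293] F [-1.1  1.  -0.2] w 0.0002 lane [-148.1  -26.3]
target [ 0.4839 -0.0459  0.03  ] turn/30 [0.0032 0.0014 0.0001] shift/0.5 [ 0.0003 -0.1082 -0.0015]
```

View pics/w7.png

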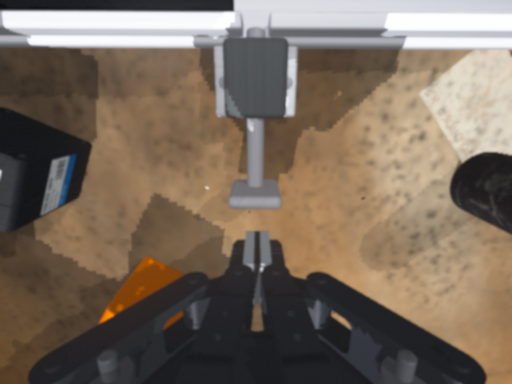

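The wrist view shows the pad (255,195) straight ahead of the fingers (258,240). I'll push along lane +x, which is tool -y.

>>> step_arm(
  motion=[
    [0,0,0,0,-0.012,0,0],
    [0,0,0,0,-0.022,0,0],
    [0,0,0,0,-0.03,0,0],
    [0,0,0,0,-0.038,0,0],
    [0,0,0,0,-0.046,0,0],
    [0,0,0,0,-0.054,0,0],
    [0,0,0,0,-0.062,0,0],
    [0,0,0,0,-0.07,0,0],
    [0,0,0,0,-0.078,0,0],
    [0,0,0,0,-0.086,0,0],
    [0,0,0,0,-0.092,0,0],
    [0,0,0,0,-0.094,0,0],
  ],
)

```text
t: 12.27
ee_pos: [0.4779, -0.0469, 0.0304]
tcp_rot: [[0.156, -0.988, 0.0], [-0.988, -0.156, 0.0], [0.0, -0.0, -1.0]]
force: [-3.1, -0.2, 3.0]
width: 0.0003
```

```bash
python3 -c "
from h import *
from workcell import read_camera
go(-94,-26.5,.03,-90)
cv2.imwrite('pics/w8.png',read_camera('wrist'))"
```

```text
t 12.2667 pos [ 0.4779 -0.0469  0.0304] F [-3.1 -0.2  3. ] w 0.0003 lane [-100.1  -26.6]
target [ 0.4839 -0.0459  0.03  ] turn/30 [-0.0004 -0.0001 -0.0008] shift/0.5 [-0.0002 -0.0121  0.0009]
```

View pics/w8.png

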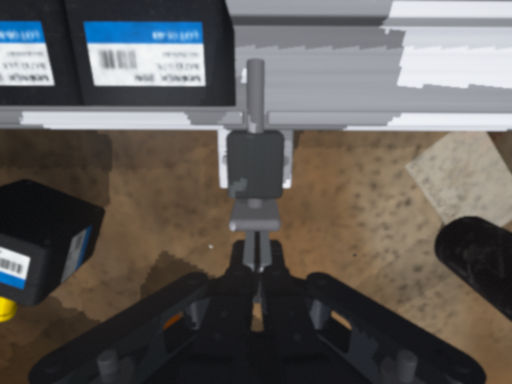

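The bolt is now across the lane behind the row, and a small gap is left between pad and block near (255,200). I'll continue until it stops.

>>> step_arm(
  motion=[
    [0,0,0,0,-0.003,0,0],
    [0,0,0,0,-0.006,0,0],
    [0,0,0,0,-0.009,0,0],
    [0,0,0,0,-0.01,0,0],
    [0,0,0,0,-0.01,0,0],
  ],
)

```text
t: 12.73
ee_pos: [0.4824, -0.0462, 0.0305]
tcp_rot: [[0.155, -0.988, 0.0], [-0.988, -0.155, -0.0], [0.0, -0.0, -1.0]]
force: [-1.4, 0.3, -0.7]
width: 0.0001
```

>>> step_arm(
  motion=[
    [0,0,0,0,-0.002,0,0],
    [0,0,0,0,-0.004,0,0],
    [0,0,0,0,-0.004,0,0],
    [0,0,0,0,-0.004,0,0],
  ],
)

```text
t: 13.07
ee_pos: [0.484, -0.0459, 0.0304]
tcp_rot: [[0.155, -0.988, -0.001], [-0.988, -0.155, 0.0], [-0.0, 0.001, -1.0]]
force: [-3.5, -1.7, 0.6]
width: 0.0
```

>>> step_arm(
  motion=[
    [0,0,0,0,-0.002,0,0],
    [0,0,0,0,-0.004,0,0],
    [0,0,0,0,-0.004,0,0],
    [0,0,0,0,-0.004,0,0],
  ],
)

```text
t: 13.4
ee_pos: [0.4842, -0.0457, 0.0303]
tcp_rot: [[0.156, -0.988, -0.004], [-0.988, -0.156, 0.0], [-0.001, 0.004, -1.0]]
force: [-13.8, -7.4, 6.6]
width: -0.0001
```

>>> step_arm(
  motion=[
    [0,0,0,0,-0.002,0,0],
    [0,0,0,0,-0.004,0,0],
    [0,0,0,0,-0.004,0,0],
    [0,0,0,0,-0.004,0,0],
  ],
)

```text
t: 13.73
ee_pos: [0.4843, -0.0455, 0.0301]
tcp_rot: [[0.156, -0.988, -0.007], [-0.988, -0.156, 0.0], [-0.001, 0.007, -1.0]]
force: [-21.7, -13.1, 14.1]
width: 0.0002
```

The bolt is seated: the force rises with no further motion. Next I'll back off, lift and check.

>>> step_arm(
  motion=[
    [0,0,0,0,0.008,0,0],
    [0,0,0,0,0.02,0,0],
    [0,0,0,0,0.05,0,0],
    [0,0,0,0,0.08,0,0],
    [0,0,0,0,0.1,-0.02,0],
    [0,0,0,0,0.1,-0.08,0],
    [0,0,0,0,0.1,-0.14,0],
    [0,0,0,0,0.1,-0.2,0],
    [0,0,0,0,0.1,-0.25,0],
    [0,0,0,0,0.1,-0.28,0],
    [0,0,0,0,0.1,-0.28,0],
  ],
)

```text
t: 14.65
ee_pos: [0.4407, -0.0534, 0.1735]
tcp_rot: [[0.155, -0.988, 0.006], [-0.988, -0.155, -0.001], [0.002, -0.006, -1.0]]
force: [1.6, 0.4, 1.1]
width: -0.0003
```

```bash
python3 -c "
from h import *
from workcell import read_camera
go(-165,-26.5,.18,-90)
cv2.imwrite('pics/w9.png',read_camera('wrist'))
cv2.imwrite('pics/s9.png',cv2.resize(read_camera('scene')[165:285,180:340],None,fx=5,fy=5,interpolation=cv2.INTER_CUBIC))
cv2.imwrite('pics/t9.png',cv2.resize(read_camera('top')[130:250,185:345],None,fx=5,fy=5,interpolation=cv2.INTER_CUBIC))"
```

```text
t 14.65 pos [ 0.4407 -0.0534  0.1735] F [1.6 0.4 1.1] w -0.0003 lane [-137.8  -27.2]
target [ 0.4137 -0.057   0.18  ] turn/30 [-0.0113 -0.0044 -0.0009] shift/0.5 [-0.0014  0.0543 -0.0133]
```

View pics/w9.png

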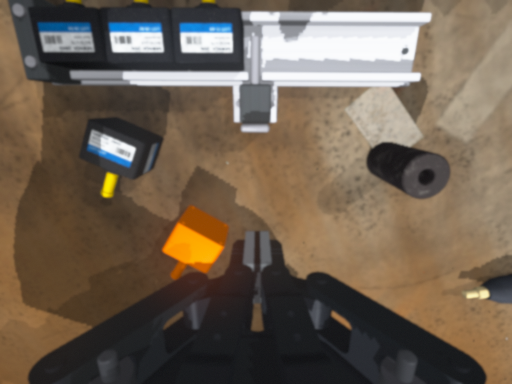

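View pics/s9.png

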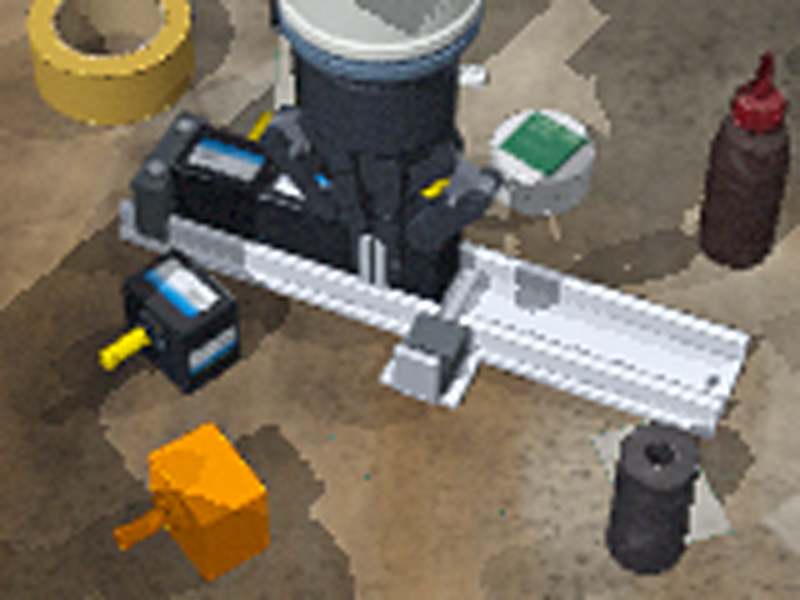

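View pics/t9.png

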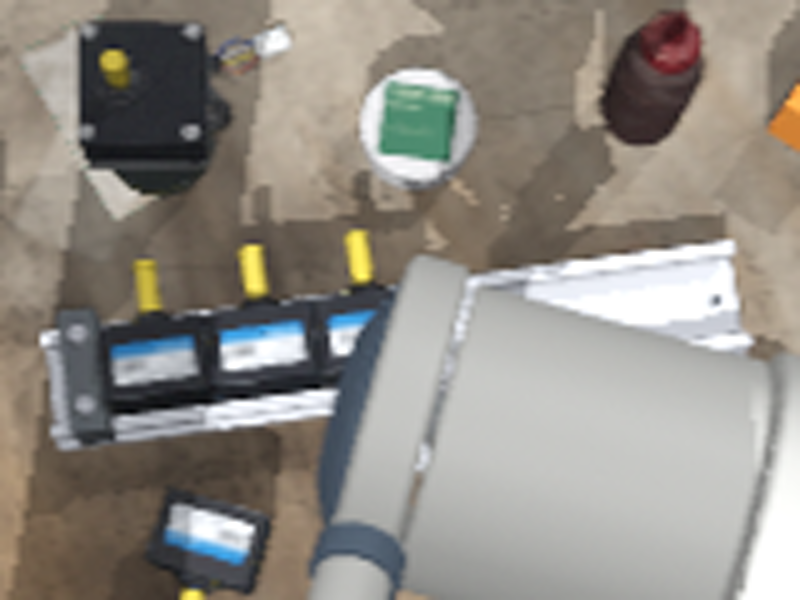

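The wrist view shows the pad flush on the block at (257,128), the bolt behind the row at (254,50), and the row tight against the stop. I'll let the arm settle and hand in.

>>> step_arm(
  motion=[
    [0,0,0,0,0,0,0],
    [0,0,0,0,0,0,0],
    [0,0,0,0,0,0,0],
  ],
)

```text
t: 15.05
ee_pos: [0.4385, -0.053, 0.1698]
tcp_rot: [[0.155, -0.988, -0.001], [-0.988, -0.155, 0.0], [-0.001, 0.001, -1.0]]
force: [0.2, -0.3, 1.2]
width: -0.0001
```

```bash
python3 -c "
from workcell import job,status
print(status.observe()['force'],job.finish_job())"
```

```text
the job is handed in; nothing more can be done
[ 0.16128003 -0.32072633  1.17163198] None
```

The row is home against the end stop and the locking bolt is fully in behind it; I handed the job in at about 15 s of the 48 s allowed.

- **Row:** With the fingers shut, I pushed only on the rear gearhead's free end face. At the end the force rose from about 8 N of sliding to 29 N with no further motion. The pictures show the front gearhead at the stop and all three tight together.
- **Bolt:** I then pushed the pad along the lane's +x until the force rose to about 25–29 N with no further motion. The tool stopped within about 1 mm of where a fully-in bolt should put it. The wrist view shows the pad flush on the bearing block and the bar standing across the lane behind the row.
- **After backing off:** The arm is clear of everything, with about 1 N on the wrist. The tape roll, motor, tin, bottle, bush, spare gearhead and orange part near the lane look unmoved in the last pictures.

**Checks that disagreed:** My first lane fit was off by up to 3 pixels because I had placed the wall corners too wide. After correcting that, some bolt-pad points still differed by up to about 2.4 pixels. The wrist view then agreed with the fit to within about 3–4 mm. The final top view was partly blocked by the arm, so I judged the rear of the row and the bolt from the wrist and scene views.

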